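# Line up the bead jars by height

## Task

Put the four bead jars on the wooden board, one centred on each dark round mark, in order of height, with the tallest at the end with the red stud and the shortest at the other end. Keep the jars upright all the while, leave them standing free, and do not shift or knock over the glue bottle.

Things in the scene. Friction and masses are not known exactly. Their poses are not given: they have to be found in the camera images.
- jar_yellow: sealed, rigid upright bead jar: plain cylinder 46 mm in diameter, 50 mm tall in all, filled with yellow beads, black screw lid of the same diameter (top 14 mm) with a yellow dot on it; about 95 g (can vary by a third). Origin: centre of its underside, z up. Stands on the bench at the start.
- jar_pearl: sealed, rigid upright bead jar: plain cylinder 46 mm in diameter, 68 mm tall in all, filled with pearl beads, black screw lid of the same diameter (top 14 mm) with a pearl dot on it; about 115 g (can vary by a third). Origin: centre of its underside, z up. Stands on the bench at the start.
- jar_violet: sealed, rigid upright bead jar: plain cylinder 46 mm in diameter, 86 mm tall in all, filled with violet beads, black screw lid of the same diameter (top 14 mm) with a violet dot on it; about 135 g (can vary by a third). Origin: centre of its underside, z up. Stands on the bench at the start.
- jar_turquoise: sealed, rigid upright bead jar: plain cylinder 46 mm in diameter, 104 mm tall in all, filled with turquoise beads, black screw lid of the same diameter (top 14 mm) with a turquoise dot on it; about 154 g (can vary by a third). Origin: centre of its underside, z up. Stands on the bench at the start.
- pad_a: flat dark round mark, 58 mm in diameter, the first of four in a straight row (pad_a, b, c, d), 90 mm apart centre to centre, along the middle of a fixed low wooden board 430 mm long, 80 mm wide and 12 mm thick. Origin: centre of the mark on the board's top, 12 mm above the bench; z up, y along the row from d towards a, x across the board.
- pad_b: flat dark round mark, 58 mm in diameter, the second of four in a straight row (pad_a, b, c, d), 90 mm apart centre to centre, along the middle of a fixed low wooden board 430 mm long, 80 mm wide and 12 mm thick. Origin: centre of the mark on the board's top, 12 mm above the bench; z up, y along the row from d towards a, x across the board.
- pad_c: flat dark round mark, 58 mm in diameter, the third of four in a straight row (pad_a, b, c, d), 90 mm apart centre to centre, along the middle of a fixed low wooden board 430 mm long, 80 mm wide and 12 mm thick. Origin: centre of the mark on the board's top, 12 mm above the bench; z up, y along the row from d towards a, x across the board.
- pad_d: flat dark round mark, 58 mm in diameter, the last of four in a straight row (pad_a, b, c, d), 90 mm apart centre to centre, along the middle of a fixed low wooden board 430 mm long, 80 mm wide and 12 mm thick. Origin: centre of the mark on the board's top, 12 mm above the bench; z up, y along the row from d towards a, x across the board.
- stud_red: fixed red wooden stud, 26 mm in diameter and 20 mm high, on the board's centre line 60 mm beyond one end mark, either beyond pad_a or beyond pad_d. It shows the end where the tallest jar goes; a like stud of pale bare wood marks the other end. Origin: centre of its underside, on the board's top.
- glue: bystander: white glue bottle with an orange cap, 48 mm in diameter, 130 mm tall, standing loose on the bench beside the jars. Origin: centre of its underside.
Mind the look-alikes: they are no part of the job. Leave any green or pink look-alike of the jar_pearl alone.

How it is judged:
At the end, for the whole second after the job is handed in: Counted from the red stud, the jars stand turquoise (104 mm), violet (86 mm), pearl (68 mm), yellow (50 mm), each with its centre within 14 mm of its mark's centre, its underside within 5 mm of the board's top, tilted less than 0.09 rad, released and at rest (((horizontal distance between stud_red and pad_a below 0.1 m and horizontal distance between jar_turquoise and pad_a below 0.014 m and horizontal distance between jar_violet and pad_b below 0.014 m and horizontal distance between jar_pearl and pad_c below 0.014 m and horizontal distance between jar_yellow and pad_d below 0.014 m) or (not (horizontal distance between stud_red and pad_a below 0.1 m) and horizontal distance between jar_turquoise and pad_d below 0.014 m and horizontal distance between jar_violet and pad_c below 0.014 m and horizontal distance between jar_pearl and pad_b below 0.014 m and horizontal distance between jar_yellow and pad_a below 0.014 m)) and z of jar_yellow in the frame of pad_a between -0.005 and 0.005 m and angle between each of jar_yellow, jar_pearl, jar_violet, jar_turquoise's own z axis and vertical below 0.09 rad and linear speed of each of jar_yellow, jar_pearl, jar_violet, jar_turquoise below 0.02 m/s and angular speed of each of jar_yellow, jar_pearl, jar_violet, jar_turquoise below 0.2 rad/s and contact force between each of jar_yellow, jar_pearl, jar_violet, jar_turquoise and the fingers below 0.1 N and z of jar_pearl in the frame of pad_a between -0.005 and 0.005 m and z of jar_violet in the frame of pad_a between -0.005 and 0.005 m and z of jar_turquoise in the frame of pad_a between -0.005 and 0.005 m); the robot touches nothing.
It fails at once if a jar is tipped by more than 0.6 rad (angle between any of jar_yellow, jar_pearl, jar_violet, jar_turquoise's own z axis and vertical above 0.6 rad).
It fails at once if the glue bottle is shifted more than 20 mm or tipped by more than 0.4 rad (distance of glue from where it was at the start of the episode above 0.02 m or angle between glue's own z axis and vertical above 0.4 rad).
It also fails if it takes over 120 s, if anything falls off the work surface, if the arm or the gripper's body presses on something with over 40 N, if the wrist force passes 120 N, or if a joint passes its speed limit or range.

## Robot

A 6-joint arm with a two-finger parallel gripper is mounted at the origin on the work surface. World frame = base frame: x ahead of the robot, y to its left, z up, the work surface at z = 0. Lengths are in m, angles in rad, forces in N, time in s.
With the tool pointing down it reaches from about 0.35 to 0.925 m from the base axis. Payload 6.4 kg.
Tool frame: the origin (TCP) lies between the finger pads; the fingertips stand 14 mm ahead of it and the grasp point (between the pads) lies 5 mm behind it; z points along the fingers, x is the direction in which the jaws open and shut, and the axes are right-handed (so a half turn about z gives the same grasp; the last joint's range is limited). The gripper opens to 94 mm and grips with 3 to 60 N. Pads are 16 mm wide; open, the fingers measure 119 mm over their backs; the gripper's body (75 mm by 177 mm) begins 78 mm behind the grasp point.
Start: joints at [0.944, 0.245, 1.558, -0, 1.339, -0.174], TCP at [0.284, 0.585, 0.219] pointing down, gripper open.
Joint ranges: [-3.13, 3.13], [-1.02, 2.26], [0.13, 2.54], [-0.95, 4.09], [0.21, 2.88], [-2.74, 2.74]. Speed limits (rad/s): [2.57, 2.57, 3.14, 3.14, 3.14, 3.14].

## Interface

Orientations are given as [roll, pitch, yaw] about the fixed x, y, z axes, in that order (R = Rz(yaw) Ry(pitch) Rx(roll)).
In Python, from station import manip gives the robot as it stands. The module is installed in compiled form; this text tells all that it offers.
- The arm moves only by the tool jog_arm, never from a script. Its argument "rows" is a list of rows, each a list of 5 numbers: the shift along the tool's x, y, z in m, then the turn about the tool's z in degrees, then the closure, from -1 (fully open) to 1 (shut), so that 0 is half open. In form: [[x, y, z, twist, gripper], ...]. A call has exactly 5 rows; each row shifts and turns the commanded pose from where the row before left it, along the tool's axes as they then stand; what a row does not reach is not made up. A row lasts 1/12 s, in which the tool goes at most 41.7 mm and 7.16 degrees, less where a joint would pass 70% of its speed; a pose out of reach is approached as far as the arm can. A call is refused whole if a number of a shift passes 0.0417 or a number of a turn 7.16, either way. A call with a gripper value outside its range is refused whole. The fingers move at their own pace and stop on an object; the grip force is fixed at half the most. Time passes only in rows, so rows that do not move let the fingers close, or fill a call up. It gives the time, the measured TCP pose, the force and the opening at its end, in the units of the state.
- manip.get_state(): the state, without advancing time (a new reading comes with each control period).
- manip.grab_frame(name): name is "side" or "top"; returns a dict with "frame" (400x640x3 uint8, blue, green, red), "z_map" (400x640 float32, m along the optical axis (not along the pixel's ray), 0 where there is no reading), "fx", "fy", "cx", "cy" (pixels), "xyz" and "rotation" of the camera in the world. Camera axes: x right, y down, z forward; pixel columns grow to the right and rows downward; lengths in m; the calibration is good to about 2 mm. A picture is of the moment at which its call begins.
- manip.sign_off(): hands the job in, once; it reports no verdict.
Trained networks look in a picture, given as the dict that the camera call returned (one of the last four; its "shot" number tells which), for a name from the list of things; names that differ only in an ending like _2 or _b are one class to them, and where a whole thing is asked for, a point or a joint stands for the part that bears it (a point fixed in the world has none). Each returns a list of dicts, best first, with "conf" (0 to 1); they miss things now and then, are a little off and sometimes report something else, mostly with a low value. They report only what shows in the picture. A call takes as long as a camera call. They do not tell look-alikes from the thing itself.
- manip.spot_in(picture, name): "point" ([column, row] in pixels, amid what is visible of it).
- manip.spot_point(picture, name): "point" ([column, row] in pixels: a listed point, or the origin of a listed thing).
The state is a dict: "clock": time; "qpos": joint angles; "joint_velocities": joint speeds; "joint_torque": joint torques, N m; "tool_pos": TCP position; "orientation": TCP orientation; "wrist_force": force on the tool from outside, world axes, zero at the start; "ft_torque": the same for the moment, N m; "width": finger opening in m.
Only numpy, scipy, OpenCV 4.12 (cv2) and the standard library are available. Lean on these libraries where they do the work, as an engineer would, in place of code of your own. Each camera call takes 0.05 s, during which the arm holds its last target. There are 200 camera calls.

## Working session

There is one attempt and no reset: what is moved stays moved. The work goes in short steps, Python scripts to look and compute and a tool call to move; the robot and the scene stay as the last step left them, time stands still between calls to the robot, and variables do not carry over. Pictures are saved under pics/ and viewed, about 12 in all and at most 16, crops included, and the job is handed in when it is done.

Besides the shell and the picture viewer there is one more tool, called after "Request:" as a command line: name --pt "numbers of a row" for each row, then --argument value for the rest. jog_arm: Moves the arm, as the interface text tells. Its arguments: {"type":"object","properties":{"rows":{"type":"array","items":{"type":"array","items":{"type":"number"}}}},"required":["rows"]}

```bash
mkdir -p pics; cat > h.py <<'E'
import numpy as np, cv2
from station import manip
def w(p,uv,z=None):
    u,v=uv; R=np.array(p["rotation"])
    if R.shape!=(3,3):
        from scipy.spatial.transform import Rotation as Q
        R=Q.from_euler('xyz',R).as_matrix()
    d=R@np.array([(u-p["cx"])/p["fx"],(v-p["cy"])/p["fy"],1.]); o=np.array(p["xyz"])
    if z is None: return o+d*p["z_map"][int(round(v)),int(round(u))]
    return o+d*(z-o[2])/d[2]
def cloud(p):
    R=np.array(p["rotation"]); v,u=np.mgrid[:400,:640]; z=p["z_map"]
    c=np.stack([(u-p["cx"])/p["fx"]*z,(v-p["cy"])/p["fy"]*z,z],-1)
    return c@R.T+np.array(p["xyz"])
E
python3 - <<'E'
from h import *
for n in ("top","side"):
    p=manip.grab_frame(n); cv2.imwrite(f"pics/{n}0.png",p["frame"])
    print(n,p["xyz"],p["rotation"],p["fx"],p["cx"],p["cy"])
    for k in "jar_yellow jar_pearl jar_violet jar_turquoise pad_a stud_red glue".split():
        for r in manip.spot_in(p,k): 
            print(k,round(r["conf"],2),np.round(r["point"]),np.round(w(p,r["point"]),3))
print(manip.get_state())
E
```

```text
top [0.28654868 0.06296229 1.281145  ] [-3.00288698 -0.02073299 -1.57641769] 495.574632069045 328.695567072883 188.28713467156234
jar_yellow 0.79 [314. 190.] [0.453 0.074 0.053]
jar_pearl 0.88 [460. 270.] [ 0.255 -0.28   0.068]
jar_pearl 0.74 [434. 200.] [ 0.424 -0.223  0.072]
jar_pearl 0.73 [398. 223.] [ 0.37  -0.132  0.066]
jar_violet 0.65 [250. 197.] [0.432 0.228 0.085]
jar_turquoise 0.84 [363. 199.] [ 0.425 -0.044  0.104]
pad_a 0.92 [405. 145.] [ 0.578 -0.165  0.015]
pad_a 0.89 [370. 141.] [ 0.589 -0.074  0.014]
pad_a 0.87 [304. 125.] [0.632 0.1   0.016]
pad_a 0.56 [433. 202.] [ 0.422 -0.222  0.069]
pad_a 0.54 [335. 134.] [0.608 0.017 0.013]
glue 0.72 [186. 170.] [0.499 0.384 0.09 ]
side [ 0.09483804 -0.8791955   0.74758559] [-2.1925256   0.01765472 -0.410244  ] 505.3206057340551 325.7309990938675 198.7633789340411
jar_yellow 0.86 [305. 192.] [0.436 0.063 0.052]
jar_pearl 0.9 [286. 325.] [ 0.253 -0.312  0.063]
jar_pearl 0.76 [319. 257.] [ 0.377 -0.163  0.051]
jar_pearl 0.69 [359. 275.] [ 0.425 -0.25   0.058]
jar_violet 0.92 [278. 159.] [0.424 0.218 0.064]
jar_turquoise 0.97 [319.
[... 268 characters left out ...]
. 124.] [0.482 0.38  0.075]
{'clock': 0.8, 'qpos': array([ 9.43902045e-01,  2.45072516e-01,  1.55777588e+00,  1.87214589e-05,
        1.33870973e+00, -1.74103235e-01]), 'joint_velocities': array([ 0.00049969, -0.00041721,  0.00099156, -0.00058481,  0.00216691,
        0.00011555]), 'joint_torque': array([ 1.85151701e-03, -4.15800154e+01, -3.14860797e+01,  6.85414975e-02,
        2.88522971e-02, -1.58565547e-05]), 'tool_pos': array([0.28436496, 0.58452064, 0.21948583]), 'orientation': array([-3.14158069e+00, -3.71541009e-05,  1.11800097e+00]), 'wrist_force': array([-0.12487258, -0.89321304,  0.40001717]), 'ft_torque': array([-0.0259119 , -0.00893618, -0.07699699]), 'width': 0.093874966990128}
```

```bash
python3 - <<'E'
import cv2,numpy as np
a=cv2.imread("pics/top0.png");b=cv2.imread("pics/side0.png")
A=cv2.resize(a[80:300,150:490],(800,518),interpolation=cv2.INTER_CUBIC)
B=cv2.resize(b[90:360,220:460],(533,600),interpolation=cv2.INTER_CUBIC)
cv2.imwrite("pics/c1.png",A);cv2.imwrite("pics/c2.png",B)
E
```

```text
(no output)
```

View pics/c1.png

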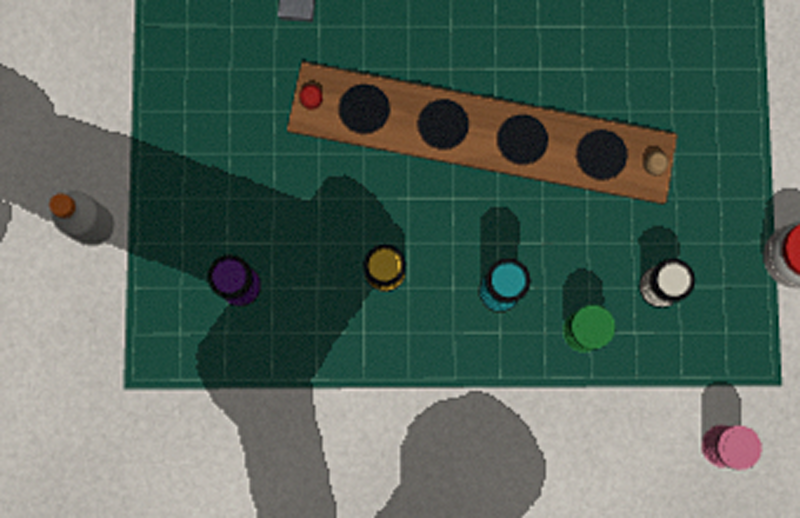

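View pics/c2.png

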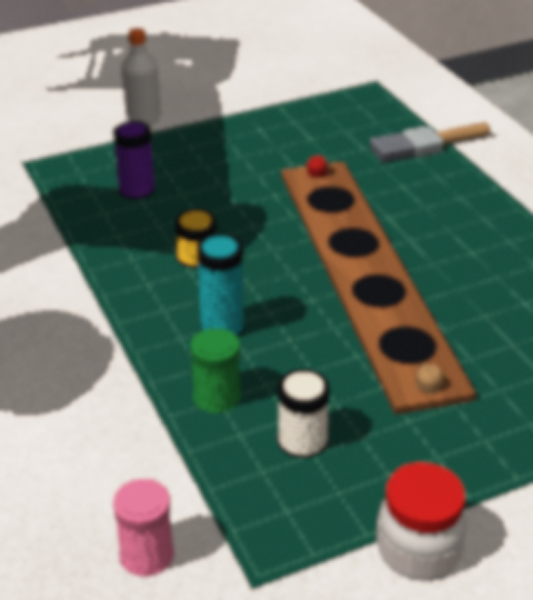

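```bash
sed -i 's/R=np.array(p\["rotation"\]); v,u/from scipy.spatial.transform import Rotation as Q; R=Q.from_euler("xyz",p["rotation"]).as_matrix(); v,u/' h.py
cat > loc.py <<'E'
from h import *
H=dict(turquoise=.104,violet=.086,pearl=.068,yellow=.050)
def lid(p,xy,h):
    C=cloud(p); m=(np.hypot(C[...,0]-xy[0],C[...,1]-xy[1])<.045)&(abs(C[...,2]-h)<.008)
    n,l,s,c=cv2.connectedComponentsWithStats(m.astype(np.uint8)); i=1+np.argmax(s[1:,4])
    pts=np.argwhere(l==i)[:,::-1].astype(np.float32)
    (u,v),r=cv2.minEnclosingCircle(pts); e=cv2.fitEllipse(cv2.convexHull(pts))
    return w(p,e[0],h)[:2],w(p,c[i],h)[:2],e[1],s[i,4],np.median(C[l==i][:,2])
def pads(p,xys):
    out=[]
    for xy in xys:
        C=cloud(p); m=(np.hypot(C[...,0]-xy[0],C[...,1]-xy[1])<.04)&(C[...,2]>0.003)&(p["frame"].max(2)<50)
        n,l,s,c=cv2.connectedComponentsWithStats(m.astype(np.uint8)); i=1+np.argmax(s[1:,4])
        out.append(w(p,c[i],.012)[:2])
    return np.array(out)
E
python3 - <<'E'
from loc import *
for n in ("top","side"):
    p=manip.grab_frame(n)
    print(n)
    for k,xy in dict(turquoise=(.425,-.044),violet=(.432,.228),pearl=(.424,-.223),yellow=(.453,.074)).items():
        a,b,e,s,z=lid(p,xy,H[k]); print(k,np.round(a,4),np.round(b,4),np.round(e,1),s,round(float(z),4))
    P=pads(p,[(.632,.1),(.608,.017),(.589,-.074),(.577,-.166)]); print(np.round(P,4)); d=P[0]-P[3]; print(np.linalg.norm(d),np.degrees(np.arctan2(*d[::-1])))
    C=cloud(p); m=(p["frame"][...,2]>120)&(p["frame"][...,1]<50); m&=np.hypot(C[...,0]-.636,C[...,1]-.15)<.05; print("red",m.sum(),C[m].mean(0) if m.any() else 0)
E
```

```text
top
turquoise [ 0.4248 -0.0496] [ 0.4248 -0.0497] [18.6 18.7] 283 0.1038
violet [0.4318 0.2352] [0.4317 0.2352] [18.5 18.8] 281 0.0851
pearl [ 0.4288 -0.2272] [ 0.4291 -0.2274] [18.1 18.3] 267 0.0674
yellow [0.448  0.0761] [0.448  0.0763] [17.7 18. ] 259 0.0497
[[ 0.6301  0.0988]
 [ 0.6123  0.0104]
 [ 0.5948 -0.0783]
 [ 0.5776 -0.1661]]
0.2700144011647043 78.78900498165257
red 44 [0.63910366 0.1567471  0.03213453]
side
turquoise [ 0.423  -0.0555] [ 0.4232 -0.0551] [14.5 21.3] 248 0.1036
violet [0.4297 0.229 ] [0.43   0.2293] [11.  17.4] 154 0.0855
pearl [ 0.4278 -0.2327] [ 0.4279 -0.232 ] [18.6 23.6] 345 0.0675
yellow [0.4458 0.07  ] [0.4464 0.0711] [13.4 19.1] 194 0.0493
[[ 0.6302  0.1002]
 [ 0.6127  0.012 ]
 [ 0.5954 -0.0764]
 [ 0.5775 -0.165 ]]
0.2704014749149991 78.77484993324796
red 36 [0.63650368 0.15381394 0.02891353]
```

```bash
python3 - <<'E'
import numpy as np
y=np.radians(64.06)
for i in range(20):
    t=5.0 if i<15 else 0
    c,s=np.cos(y),np.sin(y);dx,dy=.0071,-.0318
    print([round(c*dx+s*dy,4),round(s*dx-c*dy,4),0,t,-1],end=", " if i%5<4 else "\n"); y-=np.radians(t)
E
```

```text
[np.float64(-0.0255), np.float64(0.0203), 0, 5.0, -1], [np.float64(-0.0236), np.float64(0.0224), 0, 5.0, -1], [np.float64(-0.0216), np.float64(0.0244), 0, 5.0, -1], [np.float64(-0.0194), np.float64(0.0262), 0, 5.0, -1], [np.float64(-0.017), np.float64(0.0278), 0, 5.0, -1]
[np.float64(-0.0145), np.float64(0.0292), 0, 5.0, -1], [np.float64(-0.0119), np.float64(0.0303), 0, 5.0, -1], [np.float64(-0.0092), np.float64(0.0312), 0, 5.0, -1], [np.float64(-0.0065), np.float64(0.0319), 0, 5.0, -1], [np.float64(-0.0037), np.float64(0.0324), 0, 5.0, -1]
[np.float64(-0.0008), np.float64(0.0326), 0, 5.0, -1], [np.float64(0.002), np.float64(0.0325), 0, 5.0, -1], [np.float64(0.0048), np.float64(0.0322), 0, 5.0, -1], [np.float64(0.0076), np.float64(0.0317), 0, 5.0, -1], [np.float64(0.0104), np.float64(0.0309), 0, 5.0, -1]
[np.float64(0.013), np.float64(0.0299), 0, 0, -1], [np.float64(0.013), np.float64(0.0299), 0, 0, -1], [np.float64(0.013), np.float64(0.0299), 0, 0, -1], [np.float64(0.013), np.float64(0.0299), 0, 0, -1], [np.float64(0.013), np.float64(0.0299), 0, 0, -1]
```

Request:
jog_arm --pt "-0.0255 0.0203 0 5 -1" --pt "-0.0236 0.0224 0 5 -1" --pt "-0.0216 0.0244 0 5 -1" --pt "-0.0194 0.0262 0 5 -1" --pt "-0.017 0.0278 0 5 -1"

```text
clock: 1.32
tool_pos: [0.3198, 0.4241, 0.2195]
orientation: [3.141, -0.0, 0.678]
wrist_force: [-0.2, 0.7, -0.6]
width: 0.0941
```

Request:
jog_arm --pt "-0.0145 0.0292 0 5 -1" --pt "-0.0119 0.0303 0 5 -1" --pt "-0.0092 0.0312 0 5 -1" --pt "-0.0065 0.0319 0 5 -1" --pt "-0.0037 0.0324 0 5 -1"

```text
clock: 1.73
tool_pos: [0.3553, 0.2652, 0.2196]
orientation: [-3.142, -0.001, 0.241]
wrist_force: [0.1, -0.2, -0.6]
width: 0.0937
```

Request:
jog_arm --pt "-0.0008 0.0326 0 5 -1" --pt "0.002 0.0325 0 5 -1" --pt "0.0048 0.0322 0 5 -1" --pt "0.0076 0.0317 0 5 -1" --pt "0.0104 0.0309 0 5 -1"

```text
clock: 2.15
tool_pos: [0.3909, 0.1061, 0.2198]
orientation: [-3.141, -0.001, -0.195]
wrist_force: [0.1, 1.2, -0.2]
width: 0.0943
```

Request:
jog_arm --pt "0.013 0.0299 0 0.3 -1" --pt "0.013 0.0299 0 0 -1" --pt "0.013 0.0299 0 0 -1" --pt "0.013 0.0299 0 0 -1" --pt "0 0 0 0 -1"

```text
clock: 2.57
tool_pos: [0.4195, -0.024, 0.22]
orientation: [3.14, -0.001, -0.202]
wrist_force: [0.1, 0.9, 0.3]
width: 0.0938
```

Request:
jog_arm --pt "0.005 0.012 0 -0.4 -1" --pt "0.0052 0.0121 0 0 -1" --pt "0 0 0.03 0 -1" --pt "0 0 0.035 0 -1" --pt "0 0 0.03 0 -1"

```text
clock: 2.98
tool_pos: [0.4241, -0.0451, 0.1235]
orientation: [3.142, -0.001, -0.189]
wrist_force: [0.4, 0.4, 0.1]
width: 0.0937
```

Request:
jog_arm --pt "0 0 0.03 0 -1" --pt "0 0 0.02 0 -1" --pt "0 0 0.01 0 -1" --pt "0 0 0 0 -1" --pt "0 0 0 0 -1"

```text
clock: 3.4
tool_pos: [0.4244, -0.0452, 0.065]
orientation: [-3.142, -0.0, -0.189]
wrist_force: [0.9, -0.4, 0.2]
width: 0.0942
```

Request:
jog_arm --pt "0 0 0 0 1" --pt "0 0 0 0 1" --pt "0 0 0 0 1" --pt "0 0 0 0 1" --pt "0 0 0 0 1"

```text
clock: 3.82
tool_pos: [0.4245, -0.0456, 0.065]
orientation: [3.141, -0.001, -0.189]
wrist_force: [0.6, 0.2, -0.0]
width: 0.0644
```

Request:
jog_arm --pt "0 0.0042 0 0.3 0.3" --pt "0 0 0 0 1" --pt "0 0 0 0 1" --pt "0 0 0 0 1" --pt "0 0 0 0 1"

```text
clock: 4.23
tool_pos: [0.4239, -0.05, 0.0648]
orientation: [3.141, -0.001, -0.194]
wrist_force: [1.6, -2.1, 0.8]
width: 0.0457
```

Request:
jog_arm --pt "0 0 0 0 1" --pt "0 0 0 0 1" --pt "0 0 0 0 1" --pt "0 0 0 0 1" --pt "0 0 0 0 1"

```text
clock: 4.65
tool_pos: [0.4238, -0.0499, 0.0648]
orientation: [3.141, -0.001, -0.194]
wrist_force: [1.9, -2.7, 1.9]
width: 0.0458
```

Request:
jog_arm --pt "0 0 -0.01 0 1" --pt "0 0 -0.02 0 1" --pt "0 0 -0.025 0 1" --pt "0 0 -0.025 0 1" --pt "0 -0.01 -0.01 0 1"

```text
clock: 5.07
tool_pos: [0.4258, -0.0402, 0.1572]
orientation: [3.141, -0.003, -0.196]
wrist_force: [-0.1, -0.9, -1.1]
width: 0.0458
```

Request:
jog_arm --pt "0 -0.03 0 0 1" --pt "0 -0.035 0 0 1" --pt "0 -0.035 0 0 1" --pt "0 -0.035 0 0 1" --pt "0.01 -0.03 0 0 1"

```text
clock: 5.48
tool_pos: [0.4644, 0.1234, 0.1531]
orientation: [-3.142, 0.004, -0.193]
wrist_force: [0.9, -1.7, -1.8]
width: 0.0456
```

Request:
jog_arm --pt "0.03 -0.0109 0 0 1" --pt "0.035 0 0 0 1" --pt "0.035 0 0 0 1" --pt "0.03 0 0 0 1" --pt "0.02 0 0 0 1"

```text
clock: 5.9
tool_pos: [0.6171, 0.1026, 0.1528]
orientation: [-3.142, 0.003, -0.195]
wrist_force: [-0.6, -1.0, -0.4]
width: 0.0457
```

Request:
jog_arm --pt "0.0135 0 0 0 1" --pt "0 0 0 0 1" --pt "0 0 0 0 1" --pt "0 0 0 0 1" --pt "0 0 0 0 1"

```text
clock: 6.32
tool_pos: [0.628, 0.1, 0.1539]
orientation: [3.141, 0.002, -0.194]
wrist_force: [0.3, 0.5, -1.2]
width: 0.0455
```

Request:
jog_arm --pt "0.0023 0.0008 0.02 0 1" --pt "0 0 0.025 0 1" --pt "0 0 0.015 0 1" --pt "0 0 0.01 0 1" --pt "0 0 0.004 0 1"

```text
clock: 6.73
tool_pos: [0.6298, 0.0984, 0.0786]
orientation: [3.141, 0.003, -0.194]
wrist_force: [-0.8, -0.0, -0.9]
width: 0.0456
```

Request:
jog_arm --pt "0 0 0 0 1" --pt "0 0 0 0 1" --pt "0 0 0 0 1" --pt "0 0 0 0 1" --pt "0 0 0 0 1"

```text
clock: 7.15
tool_pos: [0.6322, 0.0981, 0.0815]
orientation: [-3.141, -0.002, -0.195]
wrist_force: [0.0, 0.1, -1.1]
width: 0.046
```

Request:
jog_arm --pt "-0.002 0 0.002 0 1" --pt "0 0 0.001 0 1" --pt "0 0 0.001 0 1" --pt "0 0 0 0 1" --pt "0 0 0 0 1"

```text
clock: 7.57
tool_pos: [0.6295, 0.0985, 0.0768]
orientation: [3.141, 0.001, -0.194]
wrist_force: [-2.2, 0.4, 2.8]
width: 0.0458
```

Contact with the board (upward force). Release and rise.

Request:
jog_arm --pt "0 0 0 0 -1" --pt "0 0 0 0 -1" --pt "0 0 0 0 -1" --pt "0 0 0 0 -1" --pt "0 0 0 0 -1"

```text
clock: 7.98
tool_pos: [0.6297, 0.0984, 0.0764]
orientation: [-3.142, -0.0, -0.195]
wrist_force: [0.2, 0.3, -0.1]
width: 0.0757
```

Request:
jog_arm --pt "0 0 -0.02 0 -1" --pt "0 0 -0.04 0 -1" --pt "0 0 -0.04 0 -1" --pt "0 0 -0.02 0 -1" --pt "0 0 0 0 -1"

```text
clock: 8.4
tool_pos: [0.6331, 0.0985, 0.2036]
orientation: [-3.14, -0.012, -0.194]
wrist_force: [0.5, 0.8, 1.0]
width: 0.0938
```

Request:
jog_arm --pt "-0.04 0 0 0 -1" --pt "-0.04 0 0 0 -1" --pt "-0.04 -0.03 0 0 -1" --pt "-0.04 -0.03 0 0 -1" --pt "-0.04 -0.03 0 0 -1"

```text
clock: 8.82
tool_pos: [0.4654, 0.2073, 0.1951]
orientation: [3.141, 0.002, -0.196]
wrist_force: [1.1, 0.6, 0.9]
width: 0.094
```

Request:
jog_arm --pt "0 0 0 0 -1" --pt "0 0 0 0 -1" --pt "0 0 0 0 -1" --pt "0 0 0 0 -1" --pt "0 0 0 0 -1"

```text
clock: 9.23
tool_pos: [0.4683, 0.2059, 0.1962]
orientation: [3.141, 0.0, -0.196]
wrist_force: [-0.6, 0.3, -0.7]
width: 0.0939
```

```bash
cat > chk.py <<'E'
from loc import *
import sys
P=dict(turquoise=(.6301,.0988),violet=(.6123,.0104),pearl=(.5948,-.0783),yellow=(.5776,-.1661))
p=manip.grab_frame("top")
for k in sys.argv[1:]:
    a=lid(p,P[k],H[k]+.012); print(k,np.round(a[0]-P[k],4),"z",a[4])
s=manip.get_state(); print(s["tool_pos"],s["orientation"],s["width"])
cv2.imwrite("pics/%.1f.png"%s["clock"],p["frame"]); print("pics/%.1f.png"%s["clock"])
E
python3 chk.py turquoise
```

```text
turquoise [-0.0025 -0.    ] z 0.11565923115974996
[0.46821979 0.20591607 0.19620731] [ 3.14135656e+00  3.66973165e-04 -1.96329202e-01] 0.09385452314826134
pics/9.3.png
```

Request:
jog_arm --pt "-0.0208 -0.0108 0 0 -1" --pt "-0.0207 -0.0108 0 0 -1" --pt "0 0 0 0 -1" --pt "0 0 0 0 -1" --pt "0 0 0 0 -1"

```text
clock: 9.7
tool_pos: [0.4318, 0.2355, 0.1966]
orientation: [3.142, -0.001, -0.195]
wrist_force: [-0.6, -0.6, -0.6]
width: 0.0944
```

Request:
jog_arm --pt "0 0 0.02 0 -1" --pt "0 0 0.035 0 -1" --pt "0 0 0.035 0 -1" --pt "0 0 0.03 0 -1" --pt "0 0 0.021 0 -1"

```text
clock: 10.12
tool_pos: [0.4303, 0.2347, 0.0525]
orientation: [3.14, 0.003, -0.196]
wrist_force: [-0.0, 0.1, 0.0]
width: 0.0939
```

Request:
jog_arm --pt "0 0 0 0 -1" --pt "0 0 0 0 -1" --pt "0 0 0 0 0" --pt "0 0 0 0 0" --pt "0 0 0 0 0"

```text
clock: 10.53
tool_pos: [0.4325, 0.2363, 0.0573]
orientation: [-3.14, -0.003, -0.195]
wrist_force: [0.7, 0.2, -0.3]
width: 0.0771
```

Request:
jog_arm --pt "0 0 0 0 1" --pt "0 0 0 0 1" --pt "0 0 0 0 1" --pt "0 0 0 0 1" --pt "0 0 0 0 1"

```text
clock: 10.95
tool_pos: [0.4313, 0.2361, 0.0557]
orientation: [-3.141, -0.001, -0.194]
wrist_force: [2.2, 0.3, 0.4]
width: 0.046
```

Request:
jog_arm --pt "0 0 0 0 1" --pt "0 0 0 0 1" --pt "0 0 0 0 1" --pt "0 0 0 0 1" --pt "0 0 0 0 1"

```text
clock: 11.37
tool_pos: [0.4313, 0.2361, 0.0557]
orientation: [-3.141, -0.001, -0.195]
wrist_force: [1.0, -0.2, 1.3]
width: 0.0457
```

Request:
jog_arm --pt "0 0 -0.01 0 1" --pt "0 0 -0.02 0 1" --pt "0 0 -0.025 0 1" --pt "0 0 -0.025 0 1" --pt "0 0.01 -0.01 0 1"

```text
clock: 11.78
tool_pos: [0.4304, 0.2274, 0.1492]
orientation: [-3.139, -0.004, -0.193]
wrist_force: [1.0, -0.1, -1.8]
width: 0.0458
```

Request:
jog_arm --pt "0 0.03 0 0 1" --pt "0 0.035 0 0 1" --pt "0 0.035 0 0 1" --pt "0 0.035 0 0 1" --pt "0.01 0.03 0 0 1"

```text
clock: 12.2
tool_pos: [0.4046, 0.0614, 0.145]
orientation: [3.141, 0.002, -0.194]
wrist_force: [0.5, -1.0, -1.8]
width: 0.0453
```

Request:
jog_arm --pt "0.03 0.0104 0 0 1" --pt "0.035 0 0 0 1" --pt "0.035 0 0 0 1" --pt "0.035 0 0 0 1" --pt "0.035 0 0 0 1"

```text
clock: 12.62
tool_pos: [0.5725, 0.019, 0.1452]
orientation: [-3.141, 0.002, -0.195]
wrist_force: [0.2, 0.5, -0.9]
width: 0.0457
```

Request:
jog_arm --pt "0.03 0 0 0 1" --pt "0.012 0 0 0 1" --pt "0 0 0 0 1" --pt "0 0 0 0 1" --pt "0 0 0 0 1"

```text
clock: 13.03
tool_pos: [0.6116, 0.0116, 0.145]
orientation: [3.142, 0.002, -0.194]
wrist_force: [0.1, -0.3, -0.4]
width: 0.0458
```

Request:
jog_arm --pt "0.001 0 0.02 0 1" --pt "0 0 0.025 0 1" --pt "0 0 0.015 0 1" --pt "0 0 0.01 0 1" --pt "0 0 0.004 0 1"

```text
clock: 13.45
tool_pos: [0.6118, 0.0116, 0.0698]
orientation: [3.142, 0.003, -0.194]
wrist_force: [-0.0, -0.5, -0.6]
width: 0.0455
```

Request:
jog_arm --pt "0 0 0 0 1" --pt "0 0 0 0 1" --pt "0 0 0 0 1" --pt "0 0 0 0 1" --pt "0 0 0 0 1"

```text
clock: 13.87
tool_pos: [0.6145, 0.0109, 0.0725]
orientation: [-3.142, -0.002, -0.194]
wrist_force: [0.2, 0.6, -1.0]
width: 0.0455
```

Request:
jog_arm --pt "-0.001 0 0.002 0 1" --pt "0 0 0.001 0 1" --pt "0 0 0.001 0 1" --pt "0 0 0 0 1" --pt "0 0 0 0 1"

```text
clock: 14.28
tool_pos: [0.6128, 0.0113, 0.0676]
orientation: [3.142, 0.0, -0.194]
wrist_force: [-2.2, 0.3, 2.0]
width: 0.0458
```

Request:
jog_arm --pt "0 0 0 0 1" --pt "0 0 0 0 1" --pt "0 0 0 0 1" --pt "0 0 0 0 1" --pt "0 0 0 0 1"

```text
clock: 14.7
tool_pos: [0.6129, 0.0112, 0.0676]
orientation: [3.142, 0.0, -0.194]
wrist_force: [-2.6, 0.2, 4.3]
width: 0.0455
```

Request:
jog_arm --pt "0 0 0 0 -1" --pt "0 0 0 0 -1" --pt "0 0 0 0 -1" --pt "0 0 0 0 -1" --pt "0 0 0 0 -1"

```text
clock: 15.12
tool_pos: [0.613, 0.0112, 0.0673]
orientation: [3.142, -0.0, -0.195]
wrist_force: [-0.1, -0.6, -0.4]
width: 0.0755
```

Request:
jog_arm --pt "0 0 -0.02 0 -1" --pt "0 0 -0.04 0 -1" --pt "0 0 -0.04 0 -1" --pt "0 0 -0.02 0 -1" --pt "0 0 0 0 -1"

```text
clock: 15.53
tool_pos: [0.6165, 0.0107, 0.1943]
orientation: [-3.141, -0.012, -0.194]
wrist_force: [-0.1, 0.1, 1.1]
width: 0.0939
```

Request:
jog_arm --pt "-0.025 0.03 0 0 -1" --pt "-0.025 0.035 0 0 -1" --pt "-0.025 0.035 0 0 -1" --pt "-0.025 0.035 0 0 -1" --pt "-0.024 0.035 0 0 -1"

```text
clock: 15.95
tool_pos: [0.4598, -0.1287, 0.186]
orientation: [-3.141, 0.002, -0.193]
wrist_force: [-0.3, -0.2, -0.2]
width: 0.0938
```

Request:
jog_arm --pt "-0.01 0.03 0 0 -1" --pt "0 0.03 0 0 -1" --pt "0 0.03 0 0 -1" --pt "0 0.01 0 0 -1" --pt "0 0 0 0 -1"

```text
clock: 16.37
tool_pos: [0.432, -0.2259, 0.1866]
orientation: [-3.141, 0.001, -0.198]
wrist_force: [-0.2, 0.5, 0.9]
width: 0.0937
```

```bash
python3 chk.py turquoise violet; python3 -c "
import cv2,glob,os
f=max(glob.glob('pics/*.png'),key=os.path.getmtime);a=cv2.imread(f);cv2.imwrite('pics/c3.png',cv2.resize(a[100:300,280:490],None,fx=2.8,fy=2.8,interpolation=2))"
```

```text
turquoise [-0.0027 -0.0005] z 0.11525232306219857
violet [-0.0013  0.001 ] z 0.0976640686778808
[ 0.43233569 -0.22449813  0.18658425] [-3.14037840e+00  1.26646591e-03 -1.96375018e-01] 0.0938826565490633
pics/16.4.png
```

View pics/c3.png

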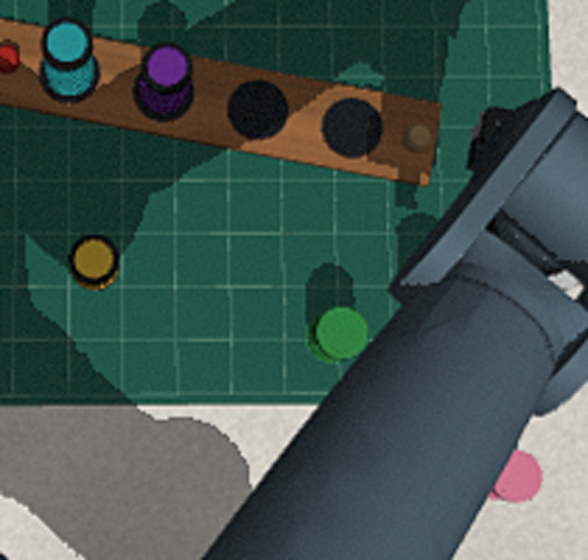

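Candidates for the pearl jar in the first top image: green (398,223), pink (460,270), white with black rim (434,200). The last one has pearl beads, a black lid and a pearl dot, as seen enlarged in c1, so it is the one I take. The newest crop shows turquoise at (68,45) and violet at (168,68) standing on the first two marks.

Request:
jog_arm --pt "-0.0029 0.0033 0.02 0 -1" --pt "0 0 0.04 0 -1" --pt "0 0 0.035 0 -1" --pt "0 0 0.03 0 -1" --pt "0 0 0.0205 0 -1"

```text
clock: 16.83
tool_pos: [0.428, -0.2238, 0.0384]
orientation: [-3.139, 0.004, -0.192]
wrist_force: [-0.8, 0.1, -0.1]
width: 0.0941
```

Request:
jog_arm --pt "0 0 0 0 -1" --pt "0 0 0 0 -1" --pt "0 0 0 0 0" --pt "0 0 0 0 0" --pt "0 0 0 0 0"

```text
clock: 17.25
tool_pos: [0.4305, -0.2278, 0.0437]
orientation: [3.14, -0.003, -0.194]
wrist_force: [0.5, -0.7, 0.0]
width: 0.0772
```

Request:
jog_arm --pt "0 0 0 0 1" --pt "0 0 0 0 1" --pt "0 0 0 0 1" --pt "0 0 0 0 1" --pt "0 0 0 0 1"

```text
clock: 17.67
tool_pos: [0.4294, -0.2273, 0.0421]
orientation: [3.141, -0.001, -0.195]
wrist_force: [-0.4, 1.6, 0.3]
width: 0.0458
```

Request:
jog_arm --pt "0 0 0 0 1" --pt "0 0 0 0 1" --pt "0 0 0 0 1" --pt "0 0 0 0 1" --pt "0 0 0 0 1"

```text
clock: 18.08
tool_pos: [0.4294, -0.2273, 0.0421]
orientation: [3.141, -0.0, -0.195]
wrist_force: [0.9, -0.2, 1.0]
width: 0.0454
```

Request:
jog_arm --pt "0 0 -0.01 0 1" --pt "0 0 -0.02 0 1" --pt "0 0 -0.025 0 1" --pt "0 0 -0.025 0 1" --pt "0 -0.01 -0.01 0 1"

```text
clock: 18.5
tool_pos: [0.4324, -0.2191, 0.1357]
orientation: [3.139, -0.005, -0.196]
wrist_force: [0.5, -0.6, -0.3]
width: 0.0455
```

Request:
jog_arm --pt "0 -0.03 0 0 1" --pt "0 -0.035 0 0 1" --pt "0 -0.035 0 0 1" --pt "0.01 -0.035 0 0 1" --pt "0.02 -0.0235 0 0 1"

```text
clock: 18.92
tool_pos: [0.4896, -0.0637, 0.131]
orientation: [-3.141, 0.003, -0.193]
wrist_force: [0.5, -1.4, -0.9]
width: 0.0455
```

Request:
jog_arm --pt "0.03 -0.01 0 0 1" --pt "0.035 0 0 0 1" --pt "0.03 0 0 0 1" --pt "0.009 0 0 0 1" --pt "0 0 0 0 1"

```text
clock: 19.33
tool_pos: [0.5961, -0.0775, 0.1313]
orientation: [-3.141, 0.001, -0.194]
wrist_force: [-0.6, -0.8, -1.2]
width: 0.0452
```

Request:
jog_arm --pt "0 0 0 0 1" --pt "0 0 0 0 1" --pt "0 0 0 0 1" --pt "0 0 0 0 1" --pt "0 0 0 0 1"

```text
clock: 19.75
tool_pos: [0.5946, -0.0779, 0.1321]
orientation: [3.142, 0.0, -0.195]
wrist_force: [-0.7, 0.2, -1.6]
width: 0.046
```

Request:
jog_arm --pt "0.001 0 0.02 0 1" --pt "0 0 0.025 0 1" --pt "0 0 0.015 0 1" --pt "0 0 0.01 0 1" --pt "0 0 0.004 0 1"

```text
clock: 20.17
tool_pos: [0.595, -0.0778, 0.0563]
orientation: [-3.141, 0.003, -0.195]
wrist_force: [-0.0, 0.5, -1.1]
width: 0.0458
```

Request:
jog_arm --pt "0 0 0 0 1" --pt "0 0 0.001 0 1" --pt "0 0 0.001 0 1" --pt "0 0 0.001 0 1" --pt "0 0 0 0 1"

```text
clock: 20.58
tool_pos: [0.5966, -0.0782, 0.0556]
orientation: [3.141, -0.001, -0.194]
wrist_force: [0.0, 0.2, -0.9]
width: 0.0453
```

Request:
jog_arm --pt "0 0 0 0 1" --pt "0 0 0 0 1" --pt "0 0 0 0 1" --pt "0 0 0 0 1" --pt "0 0 0 0 1"

```text
clock: 21.0
tool_pos: [0.5962, -0.0781, 0.055]
orientation: [3.142, -0.0, -0.194]
wrist_force: [0.2, 0.1, -1.0]
width: 0.0453
```

Request:
jog_arm --pt "0 0 0.001 0 1" --pt "0 0 0.0005 0 1" --pt "0 0 0 0 1" --pt "0 0 0 0 1" --pt "0 0 0 0 1"

```text
clock: 21.42
tool_pos: [0.5965, -0.0782, 0.0541]
orientation: [3.142, -0.0, -0.194]
wrist_force: [-3.1, 1.3, 4.8]
width: 0.0457
```

Request:
jog_arm --pt "0 0 0 0 -1" --pt "0 0 0 0 -1" --pt "0 0 0 0 -1" --pt "0 0 0 0 -1" --pt "0 0 0 0 -1"

```text
clock: 21.83
tool_pos: [0.5961, -0.0781, 0.0532]
orientation: [-3.142, 0.0, -0.195]
wrist_force: [0.5, -0.3, -0.7]
width: 0.0755
```

Request:
jog_arm --pt "0 0 -0.02 0 -1" --pt "0 0 -0.04 0 -1" --pt "0 0 -0.04 0 -1" --pt "0 0 -0.02 0 -1" --pt "0 0 0 0 -1"

```text
clock: 22.25
tool_pos: [0.5997, -0.0792, 0.1801]
orientation: [3.14, -0.011, -0.194]
wrist_force: [0.2, -0.3, 0.9]
width: 0.0937
```

Request:
jog_arm --pt "-0.03 0 0 0 -1" --pt "-0.035 -0.02 0 0 -1" --pt "-0.035 -0.03 0 0 -1" --pt "-0.035 -0.03 0 0 -1" --pt "-0.03 -0.03 0 0 -1"

```text
clock: 22.67
tool_pos: [0.4592, 0.055, 0.1719]
orientation: [3.141, 0.002, -0.196]
wrist_force: [-0.6, 0.4, 0.5]
width: 0.0938
```

Request:
jog_arm --pt "-0.01 -0.0126 0 0 -1" --pt "0 0 0 0 -1" --pt "0 0 0 0 -1" --pt "0 0 0 0 -1" --pt "0 0 0 0 -1"

```text
clock: 23.08
tool_pos: [0.4547, 0.0675, 0.1732]
orientation: [3.141, 0.0, -0.196]
wrist_force: [0.2, -0.2, 0.0]
width: 0.0939
```

```bash
python3 chk.py turquoise violet pearl
```

```text
turquoise [-0.0025 -0.0004] z 0.11566258268914642
violet [-0.0012  0.001 ] z 0.09771556876599741
pearl [-0.0006 -0.0004] z 0.080103175189976
[0.45471053 0.06746287 0.17325781] [ 3.14141223e+00  3.06448018e-04 -1.96063965e-01] 0.09386556464722917
pics/23.1.png
```

Request:
jog_arm --pt "-0.0083 -0.0071 0.02 0 -1" --pt "0 0 0.04 0 -1" --pt "0 0 0.04 0 -1" --pt "0 0 0.03 0 -1" --pt "0 0 0.012 0 -1"

```text
clock: 23.55
tool_pos: [0.4443, 0.0764, 0.0269]
orientation: [3.141, 0.008, -0.196]
wrist_force: [-0.5, 0.2, -0.7]
width: 0.0939
```

Request:
jog_arm --pt "0 0 0 0 -1" --pt "0 0 0 0 -1" --pt "0 0 0 0 0" --pt "0 0 0 0 0" --pt "0 0 0 0 0"

```text
clock: 23.97
tool_pos: [0.4487, 0.0768, 0.0329]
orientation: [-3.141, -0.003, -0.195]
wrist_force: [-0.1, 0.7, 0.8]
width: 0.0773
```

Request:
jog_arm --pt "0 0 0 0 1" --pt "0 0 0 0 1" --pt "0 0 0 0 1" --pt "0 0 0 0 1" --pt "0 0 0 0 1"

```text
clock: 24.38
tool_pos: [0.4476, 0.077, 0.0316]
orientation: [-3.142, -0.001, -0.194]
wrist_force: [1.5, -0.1, 0.0]
width: 0.0455
```

Request:
jog_arm --pt "0 0 0 0 1" --pt "0 0 0 0 1" --pt "0 0 0 0 1" --pt "0 0 0 0 1" --pt "0 0 0 0 1"

```text
clock: 24.8
tool_pos: [0.4476, 0.077, 0.0316]
orientation: [-3.142, -0.0, -0.194]
wrist_force: [-0.2, 0.1, 1.8]
width: 0.0456
```

Request:
jog_arm --pt "0 0 -0.01 0 1" --pt "0 0 -0.02 0 1" --pt "0 0 -0.025 0 1" --pt "0 0 -0.025 0 1" --pt "0 0.01 -0.01 0 1"

```text
clock: 25.22
tool_pos: [0.447, 0.0677, 0.1251]
orientation: [-3.141, -0.005, -0.193]
wrist_force: [0.8, -0.0, -0.5]
width: 0.0455
```

Request:
jog_arm --pt "0.01 0.03 0 0 1" --pt "0.015 0.035 0 0 1" --pt "0.015 0.035 0 0 1" --pt "0.015 0.035 0 0 1" --pt "0.015 0.035 0 0 1"

```text
clock: 25.63
tool_pos: [0.4809, -0.1147, 0.1219]
orientation: [-3.141, 0.0, -0.194]
wrist_force: [0.2, -0.2, -0.1]
width: 0.0457
```

Request:
jog_arm --pt "0.02 0.0223 0 0 1" --pt "0.03 0.01 0 0 1" --pt "0.03 0 0 0 1" --pt "0.02 0 0 0 1" --pt "0.0052 0 0 0 1"

```text
clock: 26.05
tool_pos: [0.5802, -0.1662, 0.1219]
orientation: [3.141, -0.001, -0.195]
wrist_force: [0.6, 0.7, 0.1]
width: 0.0455
```

Request:
jog_arm --pt "0 0 0 0 1" --pt "0 0 0 0 1" --pt "0 0 0 0 1" --pt "0 0 0 0 1" --pt "0 0 0 0 1"

```text
clock: 26.47
tool_pos: [0.5774, -0.1648, 0.1215]
orientation: [-3.142, 0.0, -0.194]
wrist_force: [-0.1, 0.1, -0.1]
width: 0.0458
```

Down to about 0.0436.

Request:
jog_arm --pt "0 0 0.02 0 1" --pt "0 0 0.025 0 1" --pt "0 0 0.015 0 1" --pt "0 0 0.01 0 1" --pt "0 0 0.005 0 1"

```text
clock: 26.88
tool_pos: [0.5771, -0.1647, 0.045]
orientation: [-3.141, 0.002, -0.195]
wrist_force: [-0.1, 0.3, -1.4]
width: 0.0453
```

Request:
jog_arm --pt "0 0 0 0 1" --pt "0 0 0.001 0 1" --pt "0 0 0.001 0 1" --pt "0 0 0 0 1" --pt "0 0 0 0 1"

```text
clock: 27.3
tool_pos: [0.5787, -0.1654, 0.0453]
orientation: [3.141, -0.001, -0.194]
wrist_force: [-0.3, -0.3, -0.9]
width: 0.0458
```

Request:
jog_arm --pt "0 0 0 0 1" --pt "0 0 0 0 1" --pt "0 0 0 0 1" --pt "0 0 0 0 1" --pt "0 0 0 0 1"

```text
clock: 27.72
tool_pos: [0.5782, -0.1652, 0.0445]
orientation: [3.142, -0.0, -0.194]
wrist_force: [0.1, -0.7, -1.4]
width: 0.0454
```

Request:
jog_arm --pt "0 0 0.001 0 1" --pt "0 0 0.0005 0 1" --pt "0 0 0 0 1" --pt "0 0 0 0 1" --pt "0 0 0 0 1"

```text
clock: 28.13
tool_pos: [0.5784, -0.1653, 0.0436]
orientation: [3.141, -0.0, -0.194]
wrist_force: [-2.3, 0.8, 5.2]
width: 0.0456
```

Request:
jog_arm --pt "0 0 0 0 -1" --pt "0 0 0 0 -1" --pt "0 0 0 0 -1" --pt "0 0 0 0 -1" --pt "0 0 0 0 -1"

```text
clock: 28.55
tool_pos: [0.5781, -0.1652, 0.0427]
orientation: [-3.142, 0.0, -0.195]
wrist_force: [0.1, 0.5, 0.0]
width: 0.0756
```

Request:
jog_arm --pt "0 0 -0.02 0 -1" --pt "0 0 -0.04 0 -1" --pt "0 0 -0.04 0 -1" --pt "0 0 -0.04 0 -1" --pt "0 0 -0.02 0 -1"

```text
clock: 28.97
tool_pos: [0.5802, -0.1661, 0.2088]
orientation: [3.14, -0.007, -0.194]
wrist_force: [0.4, 0.1, 0.4]
width: 0.094
```

Request:
jog_arm --pt "-0.03 0 0 0 -1" --pt "-0.035 0 0 0 -1" --pt "-0.035 0 0 0 -1" --pt "-0.035 0 0 0 -1" --pt "0 0 0 0 -1"

```text
clock: 29.38
tool_pos: [0.4407, -0.1368, 0.2009]
orientation: [-3.14, 0.004, -0.195]
wrist_force: [-0.4, -0.6, -0.1]
width: 0.0938
```

Request:
jog_arm --pt "0 0 0 0 -1" --pt "0 0 0 0 -1" --pt "0 0 0 0 -1" --pt "0 0 0 0 -1" --pt "0 0 0 0 -1"

```text
clock: 29.8
tool_pos: [0.4466, -0.1394, 0.203]
orientation: [-3.142, 0.0, -0.194]
wrist_force: [-0.3, -0.1, -0.6]
width: 0.0943
```

```bash
python3 chk.py turquoise violet pearl yellow; python3 - <<'E'
from h import *
p=manip.grab_frame("side"); cv2.imwrite("pics/s9.png",cv2.resize(p["frame"][90:360,220:460],(533,600),interpolation=2))
for r in manip.spot_in(p,"glue"): print(r["conf"],r["point"],w(p,r["point"]))
E
```

```text
turquoise [-0.0025 -0.0005] z 0.11579655816155987
violet [-0.001   0.0009] z 0.09792277411643258
pearl [-0.0005 -0.0003] z 0.07983380211496105
yellow [0.0026 0.0084] z 0.06108950290994386
[ 0.44636182 -0.13928243  0.20292483] [-3.14147954e+00  2.75462494e-04 -1.94224990e-01] 0.09421550831304096
pics/29.9.png
0.71 [277.6, 125.8] [0.48133061 0.39077846 0.06640955]
```

View pics/s9.png

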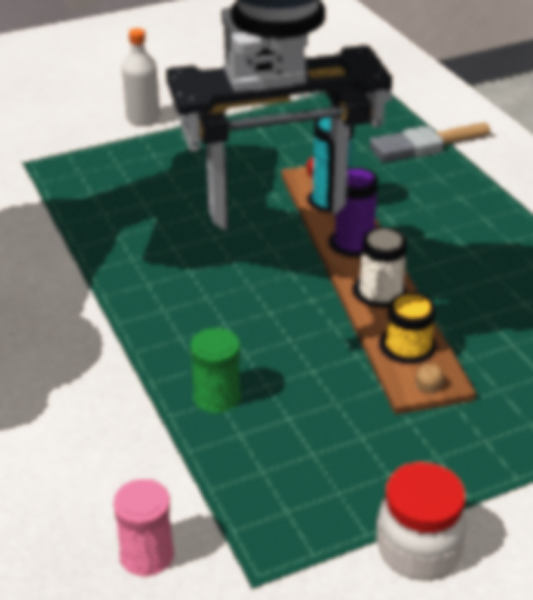

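The side view shows all four standing in order on their marks, with the glue bottle upright at its old pixel. The top reading of yellow may be partly hidden by the arm, so I move aside and recheck.

Request:
jog_arm --pt "0 -0.03 0 0 -1" --pt "0 -0.04 0 0 -1" --pt "0 -0.04 0 0 -1" --pt "0 -0.04 0 0 -1" --pt "0 -0.04 0 0 -1"

```text
clock: 30.37
tool_pos: [0.4827, 0.0491, 0.2031]
orientation: [-3.142, -0.0, -0.195]
wrist_force: [1.0, -0.4, 0.3]
width: 0.0942
```

Request:
jog_arm --pt "-0.02 -0.03 0 0 -1" --pt "-0.02 -0.02 0 0 -1" --pt "0 0 0 0 -1" --pt "0 0 0 0 -1" --pt "0 0 0 0 -1"

```text
clock: 30.78
tool_pos: [0.4533, 0.1038, 0.203]
orientation: [3.141, -0.0, -0.194]
wrist_force: [-0.2, -0.2, 0.0]
width: 0.0937
```

```bash
python3 chk.py turquoise violet pearl yellow; python3 -c "
import cv2,glob,os
f=max(glob.glob('pics/[0-9]*.png'),key=os.path.getmtime);a=cv2.imread(f);cv2.imwrite('pics/c4.png',cv2.resize(a[80:300,150:490],(800,518),interpolation=2))"
```

```text
turquoise [-0.0026 -0.0005] z 0.11525967836984874
violet [-0.0011  0.001 ] z 0.09778364602815581
pearl [-0.0006 -0.0003] z 0.07975793194489489
yellow [-0.0014  0.0013] z 0.06189054556203999
[0.45342819 0.10339566 0.20305706] [ 3.14140049e+00 -3.32670520e-04 -1.95411557e-01] 0.09413611910448894
pics/30.8.png
```

View pics/c4.png

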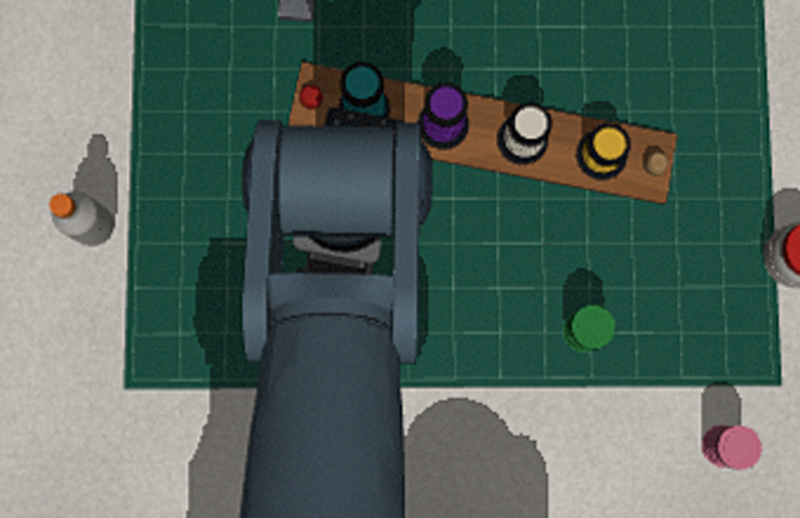

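The crop shows turquoise (362,85), violet (447,105), pearl (531,125) and yellow (609,143) on the marks, counted from the red stud. All are within 3 mm of centre, and the glue cap is still at (62,205).

```bash
python3 -c "
from station import manip; print(manip.sign_off())"
```

```text
the job is handed in; nothing more can be done
None
```

The four jars stand free on the board in the required order. Counted from the red stud they are turquoise, violet, pearl and yellow. I handed the job in at about 31 s on the robot's clock; the hand-in itself reports no verdict.

- **Placement:** in the last top view the jars were about 2.6, 1.5, 0.7 and 1.9 mm off their marks (limit 14 mm). Lid heights matched jars standing flush on the board. I did not measure tilt separately, but the jars look upright in both views.
- **Bystanders:** the glue bottle stands upright in the same place in the pictures. I never approached the green and pink look-alikes. The gripper is open and clear of everything.
- **One reading disagreed:** an earlier check put yellow 8.8 mm off its mark. I took that for the arm partly covering the lid, and with the arm moved aside it read 1.9 mm.

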